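# Zero the iris ring of a specimen light base and set it to its mark

## Robot

A 6-joint arm with a two-finger parallel gripper is mounted at the origin on the work surface. World frame = base frame: x ahead of the robot, y to its left, z up, the work surface at z = 0. Lengths are in m, angles in rad, forces in N, time in s.
With the tool pointing down it reaches from about 0.3 to 0.875 m from the base axis. Payload 6.4 kg.
Tool frame: the origin (TCP) lies on the centre line of the jaws, within the pads' length; the fingertips stand 22 mm ahead of it and the grasp point (between the pads) lies 3 mm ahead of it; z points along the fingers, y is the direction in which the jaws open and shut (so a half turn about z gives the same grasp; the last joint's range is limited). The gripper opens to 85 mm and grips with 20 to 120 N. Pads are 22 mm wide; open, the fingers measure 114 mm over their backs; the gripper's body (76 mm by 85 mm) begins 54 mm behind the grasp point. The pads swing forward as they close: fully open they stand 13 mm farther back than shut.
Start: joints at [0.928, 0.181, 1.607, -0, 1.354, -0.206], TCP at [0.243, 0.521, 0.253] pointing down, gripper open.
Joint ranges: [-2.99, 2.99], [-0.89, 2.07], [0.3, 2.58], [-1.14, 4.28], [0, 2.63], [-3.12, 3.12]. Speed limits (rad/s): [2.57, 2.57, 3.01, 3.14, 3.14, 3.14].

## Interface

Orientations are given as a unit quaternion [w, x, y, z].
In Python, from bench import telemetry, camera, camera_info, job gives the robot as it stands.
- The arm moves only by the tool move_arm, never from a script. Its argument "motion" is a list of rows, each a list of 7 numbers: the shift along the tool's x, y, z scaled (see below), then the turn, a rotation vector about the tool's x, y, z scaled (see below), then the opening, from 0 (shut) to 1 (fully open). A call has 1 to 8 rows; each row shifts and turns the commanded pose from where the row before left it, along the tool's axes as they then stand; what a row does not reach is not made up. The controller multiplies each number of a shift by 0.025 m and each number of a turn by 6 degrees. A row lasts 1/10 s, in which the tool goes at most 50 mm and 8.59 degrees, less where a joint would pass 70% of its speed; a pose out of reach is approached as far as the arm can. A call with a number of a shift or a turn outside -1 to 1 is refused whole. A call with a gripper value outside its range is refused whole. The fingers move at their own pace and stop on an object; the grip force is fixed at half the most. Time passes only in rows, so rows that do not move let the fingers close. It gives the time, the measured TCP pose, the force and the opening at its end, in the units of the state.
- telemetry.get_obs(): the state, without advancing time (a new reading comes with each control period).
- camera(name): name is "scene" or "top" or "wrist"; returns (picture, depth): 384x512x3 uint8, red, green, blue; 384x512 float32, m along the optical axis (not along the pixel's ray), 0 where there is no reading.
- camera_info(name): a dict with "K" (3x3 intrinsics, pixels), "origin" and "orientation" of the camera in the world. Camera axes: x right, y up, looking along -z (the intrinsics and any distortion apply to the point x, -y, -z); pixel columns grow to the right and rows downward; lengths in m; the calibration is good to about 2 mm. The wrist camera is an equidistant fisheye: a pixel r from the principal point sees the ray r / f radians off the axis. A picture is of the moment at which its call begins: read the wrist's pose just before it. camera_info takes no time and is no camera call; for the wrist camera it gives the pose at the moment of the call.
- job.hand_in(): hands the job in, once; it reports no verdict.
The state is a dict: "time_s": time; "q": joint angles; "dq": joint speeds; "joint_efforts": joint torques, N m; "eef_pos": TCP position; "eef_rot": TCP orientation; "wrist_force": force on the tool from outside, world axes, zero at the start; "torque": the same for the moment, N m; "opening": opening from 0.0 (shut) to 1.0 (fully open).
Only numpy, scipy, OpenCV 4.12 (cv2) and the standard library are available. Lean on these libraries where they do the work, as an engineer would, in place of code of your own. Each camera call takes 0.05 s, during which the arm holds its last target.

## Task

Re-zero the iris of the light base: by its upright lug, turn the slim ring clockwise (seen from above) until you feel the stop inside, and hold it snug there with about 10 N for a second, never forcing it beyond 18 N. Then turn it back until the lug lines up with the white mark on the fixed ring beneath, and let go. Don't touch the fixed rings above and below the slim ring, and leave the things around it where they are.

Things in the scene. Friction and masses are not known exactly. Their poses are not given: they have to be found in the camera images.
- axis (a point): Light base, fixed to the bench: grey foot 190 x 170 mm, 35 mm high. On it, on one vertical axis, from below: fixed lower ring, slim knurled metal iris ring (90 mm across, 61 to 72 mm above the bench), fixed upper ring with a glass window. The point is on this axis, 60 mm above the bench (lower ring's top). z is up, x points to the white mark.
- iris_ring (a joint): Ring angle, rad: 0 = lug at the white mark, + anticlockwise from above. Starts at +0.3 to +0.85. Light drag (1.5 N at the lug), stays where left. Its clockwise stop is inside, unseen, set anywhere from -0.95 to -0.4; the stop's springy buffer gives about 1 mm per 4 N at the lug and nudges the ring back when let go. With 10 N at the lug the buffer carries about 9 N.
- lug (a point): Lug of the iris ring: upright metal pin 10 mm thick, 55 mm from the axis, top 92 mm above the bench; a radial bar 8 mm wide, top 68 mm above the bench, joins its foot to the ring. The point is on the pin's axis 80 mm above the bench; x points radially outward. 12 mm are free between pin and upper ring.
- mark (a point): The white radial line, 13 mm long, on the flat top of the fixed lower ring, 67 mm from the axis (the point is its middle, at the height of that top, 60 mm above the bench). Frame as at axis.
- lower_ring: The black fixed lower ring, 150 mm across, flat top 60 mm above the bench. Not to be touched. Origin on the ring axis at bench height.
- upper_ring: The black fixed upper ring, 76 mm across, 72 to 91 mm above the bench. Not to be touched. Origin on the ring axis at bench height.
- unit_tray: Bystander: white open specimen tray, 85 x 110 x 22 mm, loose on the bench. Origin at the centre of its underside.
- jar: Bystander: amber glass jar with a lid, 48 mm across, 75 mm high, loose on the bench. Origin at the centre of its underside.
- pinning_block: Bystander: small stepped wooden block, 50 x 30 x 32 mm, loose on the bench. Origin at the centre of its underside.

How it is judged:
By the outcome, as a careful person would: the job done as asked, in the order asked, and still so for the second after the job is handed in, with the robot touching nothing.
It also fails if it takes over 69 s, if anything falls off the work surface, if the arm or the gripper's body presses on something with over 40 N, if the wrist force passes 120 N, or if a joint passes its speed limit or range.

## Working session

There is one attempt and no reset: what is moved stays moved. The work goes in short steps, Python scripts to look and compute and a tool call to move; the robot and the scene stay as the last step left them, time stands still between calls to the robot, and variables do not carry over. Pictures are saved under pics/ and viewed, and the job is handed in when it is done.

Besides the shell and the picture viewer there is one more tool, called after "Call:" as name(argument=value, ...), one argument or row to a line, values as JSON. move_arm: Moves the arm, as the interface text tells. Its arguments: {"type":"object","properties":{"motion":{"type":"array","items":{"type":"array","items":{"type":"number","minimum":-1,"maximum":1}}}},"required":["motion"]}

```bash
mkdir -p pics; ls
cat > h.py <<'E'
import numpy as np, cv2
from bench import telemetry, camera, camera_info, job
from scipy.spatial.transform import Rotation as R
def rot(q): return R.from_quat([q[1],q[2],q[3],q[0]]).as_matrix()
def save(n,im): cv2.imwrite('pics/'+n,cv2.cvtColor(im,cv2.COLOR_RGB2BGR))
def ray(info,u,v,fish=False):
    K=np.array(info['K']);x=(u-K[0,2])/K[0,0];y=(v-K[1,2])/K[1,1]
    if fish:
        r=np.hypot(x,y); s=np.sin(r)/r if r>1e-9 else 1.
        d=np.array([x*s,-y*s,-np.cos(r)])
    else: d=np.array([x,-y,-1.])
    return np.array(info['origin']),rot(info['orientation'])@d
def onz(info,u,v,z,fish=False):
    o,d=ray(info,u,v,fish); return o+d*(z-o[2])/d[2]
E
python3 - <<'E'
from h import *
s=telemetry.get_obs();print({k:np.round(v,4) for k,v in s.items()})
for n in ['scene','top','wrist']:
    i=camera_info(n);print(n,i)
    im,d=camera(n);save(n+'0.png',im);np.savez(n+'0.npz',im=im,d=d)
E
```

```text
pics
{'time_s': np.float64(0.0), 'q': array([ 0.9277,  0.1815,  1.608 ,  0.    ,  1.3538, -0.2063]), 'dq': array([ 0.0014,  0.0012,  0.001 ,  0.0003, -0.0013,  0.    ]), 'joint_efforts': array([ 9.00000e-04, -4.44868e+01, -3.51344e+01, -1.00000e-04,
        8.90000e-03,  0.00000e+00]), 'eef_pos': array([0.2429, 0.5206, 0.2524]), 'eef_rot': array([-4.000e-04,  2.167e-01,  9.762e-01, -8.000e-04]), 'wrist_force': array([-0.4576,  0.0307, -0.6485]), 'torque': array([-0.0163, -0.0235,  0.0169]), 'opening': np.float64(1.0)}
scene {'K': array([[369.46601197,   0.        , 250.64938624],
       [  0.        , 369.46601197, 187.73741837],
       [  0.        ,   0.        ,   1.        ]]), 'origin': array([ 1.05268424, -0.17770988,  0.57765096]), 'orientation': array([0.75457722, 0.33886165, 0.21827261, 0.51782533])}
top {'K': array([[408.60360199,   0.        , 263.07190626],
       [  0.        , 408.60360199, 191.43703794],
       [  0.        ,   0.        ,   1.        ]]), 'origin': array([0.43621066, 0.0286319 , 0.86701752]), 'orientation': array([ 0.70736512,  0.01841051, -0.03555522, -0.70571345])}
wrist {'K': array([[297.31863964,   0.        , 256.17037725],
       [  0.        , 297.31863964, 190.83504495],
       [  0.        ,   0.        ,   1.        ]]), 'origin': array([0.17465176, 0.55318412, 0.37286476]), 'orientation': array([ 0.83409908, -0.12523946, -0.07886173,  0.53138934])}
```

View pics/top0.png

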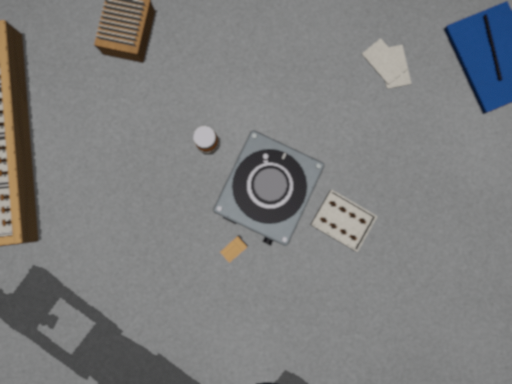

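View pics/scene0.png

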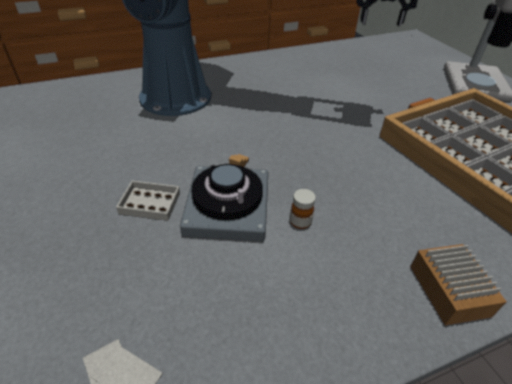

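View pics/wrist0.png

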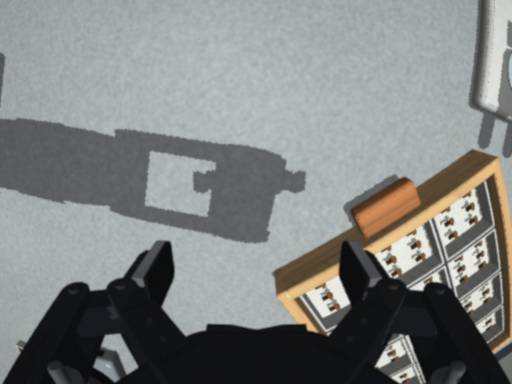

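Top view: the light base is centred near (269,186), the lug is near (266,157) and the mark near (284,156). The jar is at (205,138), the block at (233,250) and the tray at (344,219). Next I'll zoom in and measure.

Run:
```python
from h import *
z=np.load('top0.npz');im,d=z['im'],z['d']
i=camera_info('top')
c=im[125:250,190:390];save('topz.png',cv2.resize(c,None,fx=4,fy=4,interpolation=cv2.INTER_CUBIC))
z2=np.load('scene0.npz')['im'];save('scz.png',cv2.resize(z2[150:250,110:330],None,fx=3.6,fy=3.6,interpolation=cv2.INTER_CUBIC))
g=cv2.cvtColor(im,cv2.COLOR_RGB2GRAY)
# black ring
m=((g<60)).astype(np.uint8); m[:,:180]=0;m[260:]=0
cs,_=cv2.findContours(m,cv2.RETR_EXTERNAL,cv2.CHAIN_APPROX_NONE)
cs=sorted(cs,key=cv2.contourArea)[::-1][:2]
for k in cs:
    e=cv2.fitEllipse(k);print('black',e,cv2.contourArea(k)); 
e=cv2.fitEllipse(cs[0]);P=onz(i,*e[0],0.06);print('axis@60',P, 'diam mm', 1000*np.array(e[1])*(i['origin'][2]-.06)/408.6)
# bright blobs within
b=(g>130).astype(np.uint8)
mm=np.zeros_like(b);cv2.circle(mm,(int(e[0][0]),int(e[0][1])),36,1,-1)
n,l,st,ce=cv2.connectedComponentsWithStats(b*mm)
for k in range(1,n): print(st[k],ce[k])
for p in [(269,186),(269,212),(266,157),(284,156),(230,200)]:
    print(p,onz(i,*p,0.06), 'depth z', i['origin'][2]-d[p[1],p[0]])
```

```text
black ((269.2282409667969, 185.9956512451172), (69.51374053955078, 71.5380859375), 121.70613098144531) 3905.5
black ((491.45166015625, 45.01740264892578), (6.42623233795166, 104.75965881347656), 166.65528869628906) 395.5
axis@60 [ 0.508841   -0.00311379  0.06      ] diam mm [137.29517003 141.2934133 ]
[283 153   3   5   8] [283.875 155.   ]
[263 154   5   5  21] [265. 156.]
[247 160  46  48 464] [268.65948276 186.57112069]
[274 179   1   1   1] [274. 179.]
(269, 186) [ 0.50883071 -0.00266063  0.06      ] depth z 0.08504487296354557
(269, 212) [ 0.45729082 -0.0026762   0.06      ] depth z 0.059097361767409096
(266, 157) [0.56688132 0.00334464 0.06      ] depth z 0.08244819661390568
(284, 156) [ 0.56908948 -0.03261916  0.06      ] depth z 0.05289371033918644
(230, 200) [0.48080379 0.07438049 0.06      ] depth z 0.03426284810316349
```

View pics/topz.png

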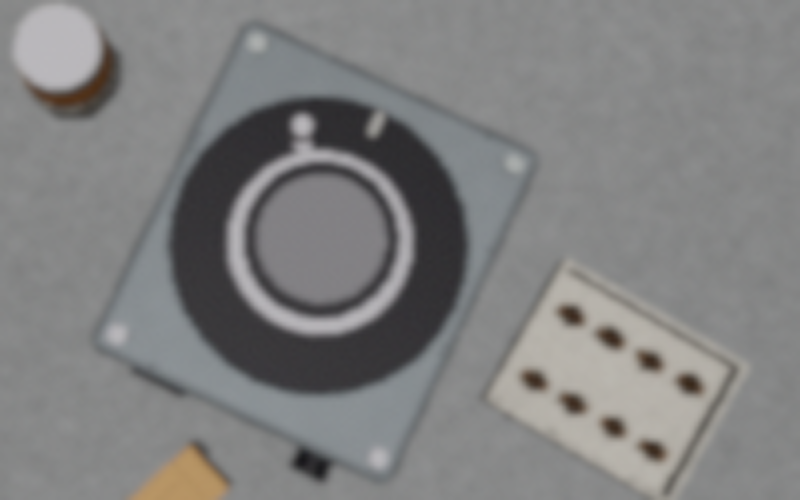

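View pics/scz.png

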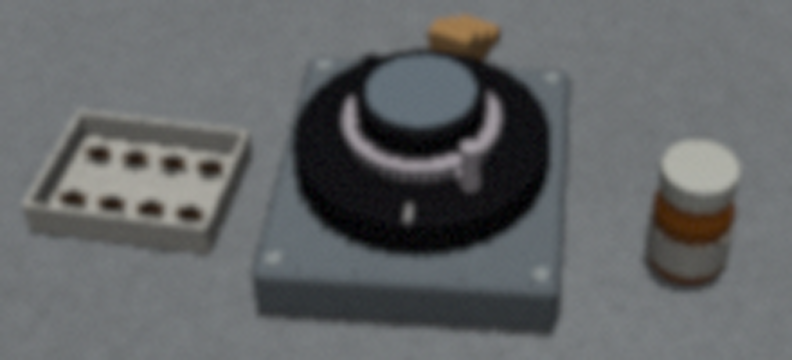

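```bash
cat >> h.py <<'E'
def yawrows(dx,dy,dz,dyaw,n,open_=1.0):
    """world shift + world yaw (about z up, tool down), in n equal rows; prints first row set"""
    s=telemetry.get_obs();M=rot(s['eef_rot'])
    out=[]
    for k in range(n):
        w=np.array([dx,dy,dz])/n
        Rk=R.from_rotvec([0,0,dyaw*k/n]).as_matrix()@M
        t=Rk.T@w/0.025
        out.append([round(float(v),3) for v in t]+[0,0,round(float(-np.degrees(dyaw)/n/6),3),open_])
    return out
E
python3 - <<'E'
from h import *
i=camera_info('top')
A=onz(i,269.2,185.6,0.06);
A2=onz(i,190+321/4,125+239/4,0.091)
L=onz(i,190+302/4,125+126/4,0.092);Mk=onz(i,284,155.8,.06)
print(A,A2,L,Mk)
for a in (A,A2):
    l=(L-a)[:2];m=(Mk-a)[:2];print(np.hypot(*l),np.hypot(*m),np.arctan2(l[1],l[0]),np.arctan2(m[1],m[0]))
for p in [(205,138),(233,250),(344,219)]: print(onz(i,*p,.03))
s=telemetry.get_obs();w=camera_info('wrist');T=rot(s['eef_rot'])
print('cam in tool',T.T@(np.array(w['origin'])-s['eef_pos']),'view dir tool',T.T@rot(w['orientation'])@[0,0,-1],'cam x in tool',T.T@rot(w['orientation'])[:,0])
E
```

```text
[ 0.50962899 -0.00305751  0.06      ] [ 0.50844478 -0.00384505  0.091     ] [0.56266168 0.00530644 0.092     ] [ 0.56949278 -0.03262017  0.06      ]
0.05368819293804675 0.06676544459069542 0.15642462292255677 -0.4587011303977335
0.054983836332742675 0.06748975172768412 0.16721773517848607 -0.44046806968251495
[0.61073803 0.12868146 0.03      ]
[0.38088725 0.06923467 0.03      ]
[ 0.44402186 -0.15802402  0.03      ]
cam in tool [ 0.07567196  0.0003996  -0.12035419] view dir tool [-2.93038088e-01  3.32282541e-05  9.56100768e-01] cam x in tool [1.74819604e-04 9.99999985e-01 1.88270417e-05]
```

Call:
move_arm(
  motion=[
    [-0.5, -0.3, 0.09, 0, 0, 0, 0.35],
    [-0.93, -0.6, 0.09, 0, 0, 0, 0.35],
    [-0.93, -0.6, 0.09, 0, 0, 0, 0.35],
    [-0.93, -0.6, 0.09, 0, 0, 0, 0.35],
    [-0.93, -0.6, 0.09, 0, 0, 0, 0.35],
    [-0.93, -0.6, 0.09, 0, 0, 0, 0.35],
    [-0.93, -0.6, 0.09, 0, 0, 0, 0.35],
    [-0.93, -0.6, 0.09, 0, 0, 0, 0.35],
  ],
)

```text
time_s: 0.95
eef_pos: [0.355, 0.343, 0.2349]
eef_rot: [-0.0, 0.217, 0.976, -0.0]
wrist_force: [1.2, 0.1, 0.3]
opening: 0.352
```

Call:
move_arm(
  motion=[
    [-0.93, -0.6, 0.09, 0, 0, 0, 0.35],
    [-0.93, -0.6, 0.09, 0, 0, 0, 0.35],
    [-0.93, -0.6, 0.09, 0, 0, 0, 0.35],
    [-0.93, -0.6, 0.09, 0, 0, 0, 0.35],
    [-0.93, -0.6, 0.09, 0, 0, 0, 0.35],
    [-0.93, -0.6, 0.09, 0, 0, 0, 0.35],
    [-0.93, -0.6, 0.09, 0, 0, 0, 0.35],
    [-0.93, -0.6, 0.09, 0, 0, 0, 0.35],
  ],
)

```text
time_s: 1.75
eef_pos: [0.4724, 0.1556, 0.217]
eef_rot: [-0.0, 0.217, 0.976, -0.0]
wrist_force: [1.0, 0.3, 0.3]
opening: 0.352
```

Call:
move_arm(
  motion=[
    [-0.93, -0.6, 0.09, 0, 0, 0, 0.35],
    [-0.93, -0.6, 0.09, 0, 0, 0, 0.35],
    [-0.93, -0.6, 0.09, 0, 0, 0, 0.35],
    [-0.93, -0.6, 0.09, 0, 0, 0, 0.35],
    [-0.93, -0.6, 0.09, 0, 0, 0, 0.35],
    [-0.93, -0.6, 0.09, 0, 0, 0, 0.35],
    [-0.43, -0.3, 0.09, 0, 0, 0, 0.35],
  ],
)

```text
time_s: 2.45
eef_pos: [0.5676, 0.003, 0.2012]
eef_rot: [0.0, 0.218, 0.976, -0.0]
wrist_force: [-1.0, 0.9, -0.4]
opening: 0.346
```

Call:
move_arm(
  motion=[
    [0, 0, 0, 0, 0, -0.95, 0.35],
    [0, 0, 0, 0, 0, -0.95, 0.35],
    [0, 0, 0, 0, 0, -0.95, 0.35],
    [0, 0, 0, 0, 0, -0.95, 0.35],
    [0, 0, 0, 0, 0, -0.95, 0.35],
    [0, 0, 0, 0, 0, -0.95, 0.35],
    [0, 0, 0, 0, 0, 0, 0.35],
    [0, 0, 0, 0, 0, 0, 0.35],
  ],
)

```text
time_s: 3.25
eef_pos: [0.5667, 0.0057, 0.2014]
eef_rot: [-0.0, -0.079, 0.997, 0.0]
wrist_force: [-0.2, 0.3, 1.0]
opening: 0.351
```

Run:
```python
from h import *
s=telemetry.get_obs();print({k:np.round(v,4) for k,v in s.items()})
w=camera_info('wrist');im,d=camera('wrist');np.savez('w1.npz',im=im,d=d,**w)
save('w1.png',cv2.resize(im[:,80:430],None,fx=1.5,fy=1.5,interpolation=cv2.INTER_CUBIC))
```

```text
{'time_s': np.float64(3.25), 'q': array([-0.1994,  0.2142,  1.6773,  0.    ,  1.2506, -1.9277]), 'dq': array([ 0.001 ,  0.0009, -0.0039,  0.0012,  0.0003, -0.    ]), 'joint_efforts': array([-3.70000e-03, -4.45264e+01, -3.34855e+01, -4.00000e-04,
        4.60000e-03, -1.24900e-01]), 'eef_pos': array([0.5667, 0.0057, 0.2014]), 'eef_rot': array([-2.000e-04, -7.870e-02,  9.969e-01,  1.000e-04]), 'wrist_force': array([-0.1789,  0.2821,  0.9535]), 'torque': array([-0.0231,  0.0537,  0.0574]), 'opening': np.float64(0.3508)}
```

View pics/w1.png

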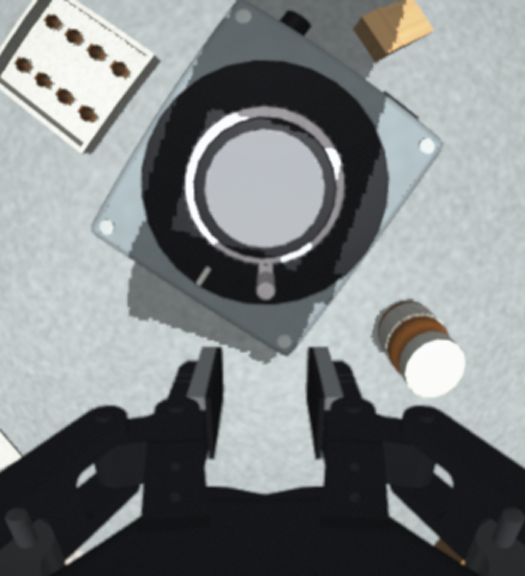

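Wrist view, in zoomed pixels: ring centre near (265,185), lug top at (265,290), mark at (203,276), with the jaws below. Everything is visible. Next I'll refine these with rays.

Run:
```python
from h import *
z=np.load('w1.npz');im,d=z['im'],z['d'];w={k:z[k] for k in('K','origin','orientation')}
c=im[150:220,190:330];save('w1z.png',cv2.resize(c,None,fx=5.7,fy=5.7,interpolation=cv2.INTER_CUBIC))
g=cv2.cvtColor(im,cv2.COLOR_RGB2GRAY)
# bright things in mark/lug area, colour/gray mask
b=(g>85).astype(np.uint8); b[:168]=0;b[205:]=0;b[:,:200]=0;b[:,280:]=0
n,l,st,ce=cv2.connectedComponentsWithStats(b)
for k in range(1,n):
    if st[k][4]>8: print(st[k],ce[k],onz(w,*ce[k],.06,True))
# black disc edge rays onto z=.06
m=(g<52).astype(np.uint8);m[215:]=0
cs,_=cv2.findContours(m,cv2.RETR_EXTERNAL,cv2.CHAIN_APPROX_NONE)
k=max(cs,key=cv2.contourArea)
P=np.array([onz(w,u,v,.06,True)[:2] for u,v in k[:,0]])
h=cv2.convexHull((P*1e5).astype(np.int32))[:,0]/1e5
A=np.c_[2*h,np.ones(len(h))]
for it in range(4):
    s=np.linalg.lstsq(A,(h**2).sum(1),rcond=None)[0];r=np.sqrt(s[2]+s[0]**2+s[1]**2)
    e=abs(np.hypot(*(h-s[:2]).T)-r);h=h[e<.003];A=np.c_[2*h,np.ones(len(h))]
print('axis',s[:2],r,len(h))
```

```text
[229 168  51  32 460] [256.91521739 180.02173913] [0.56106615 0.00638916 0.06      ]
[200 178  80  27 553] [220.01627486 197.00542495] [ 0.58257584 -0.02497334  0.06      ]
axis [ 0.50980488 -0.00249526] 0.07322516784000457 51
```

View pics/w1z.png

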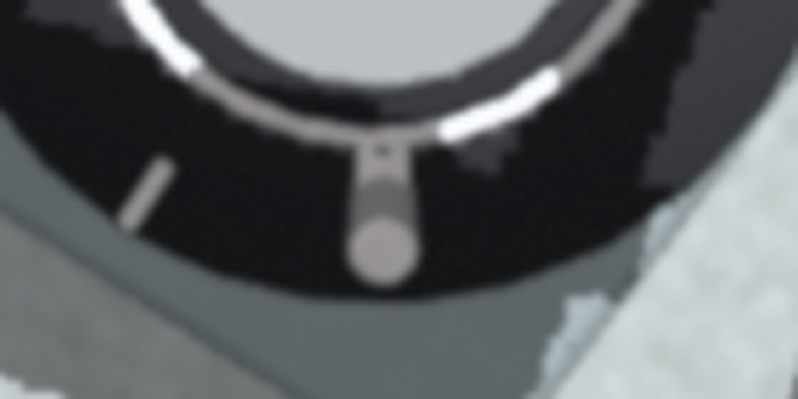

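Run:
```python
from h import *
z=np.load('w1.npz');w={k:z[k] for k in('K','origin','orientation')}
L=onz(w,256.8,193.8,.092,True)[:2];M=onz(w,215.4,183.8,.06,True)[:2]
Mi=onz(w,190+172/5.7-.4,150+160/5.7-.4,.06,True)[:2];Mo=onz(w,190+122/5.7-.4,150+228/5.7-.4,.06,True)[:2]
print('L',L,'M',M,Mi,Mo,'mark dir',np.arctan2(*(Mo-Mi)[::-1]),np.hypot(*(Mo-Mi)))
for A in ([.5098,-.0025],[.509,-.0035]):
    l=L-A;m=M-A;print(np.hypot(*l),np.arctan2(l[1],l[0]),np.hypot(*m),np.arctan2(m[1],m[0]))
```

```text
L [0.56407991 0.00670191] M [ 0.57055872 -0.03077076] [ 0.56415247 -0.02747447] [ 0.57674471 -0.03418794] mark dir -0.48980961966103964 0.014270084072823664
0.05505437349826931 0.1679304278845124 0.0670138606239186 -0.4355006072955706
0.056016745035213936 0.18314466193949538 0.0673288195991557 -0.41702083505939974
```

Call:
move_arm(
  motion=[
    [-0.06, 0.05, 0.8, 0, 0, 0, 0.35],
    [0, 0, 1, 0, 0, 0, 0.35],
    [0, 0, 1, 0, 0, 0, 0.35],
    [0, 0, 0.8, 0, 0, 0, 0.35],
    [0, 0, 0.4, 0, 0, 0, 0.35],
    [0, 0, 0.25, 0, 0, 0, 0.35],
    [0, 0, 0, 0, 0, 0, 0.35],
    [0, 0, 0, 0, 0, 0, 0.35],
  ],
)

```text
time_s: 4.1
eef_pos: [0.5691, 0.007, 0.0962]
eef_rot: [0.001, -0.08, 0.997, -0.0]
wrist_force: [0.2, 0.5, -0.6]
opening: 0.351
```

Run:
```python
from h import *
s=telemetry.get_obs();print({k:np.round(v,4) for k,v in s.items()})
w=camera_info('wrist');im,d=camera('wrist');np.savez('w2.npz',im=im,d=d,**w)
save('w2.png',cv2.resize(im[130:350,150:370],None,fx=2.7,fy=2.7,interpolation=cv2.INTER_CUBIC))
```

```text
{'time_s': np.float64(4.1), 'q': array([-0.1962,  0.3571,  1.7362,  0.    ,  1.0469, -1.9269]), 'dq': array([ 0.0009, -0.0093, -0.0047,  0.0016, -0.0009, -0.0029]), 'joint_efforts': array([-3.80000e-03, -4.66513e+01, -2.87427e+01, -1.30000e-03,
        1.38000e-02,  5.80000e-03]), 'eef_pos': array([0.5691, 0.007 , 0.0962]), 'eef_rot': array([ 7.000e-04, -7.980e-02,  9.968e-01, -2.000e-04]), 'wrist_force': array([ 0.1822,  0.4877, -0.5983]), 'torque': array([-0.0163, -0.0397,  0.0456]), 'opening': np.float64(0.3506)}
```

View pics/w2.png

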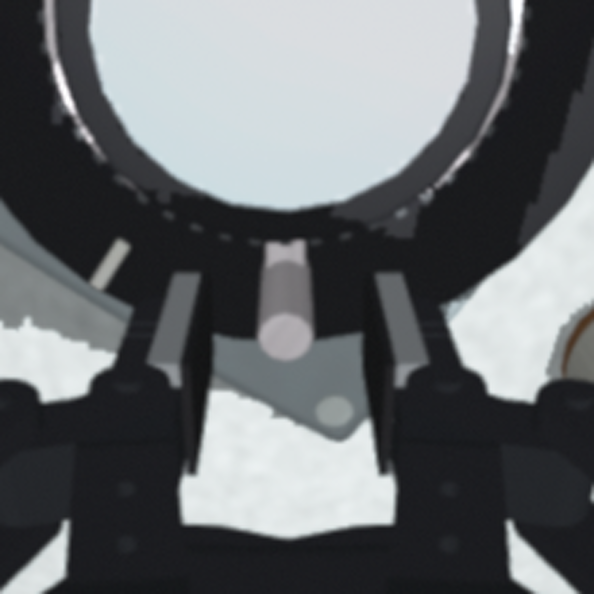

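The pin is centred between the pads, at (285,338) in the crop. The mark is to the left at (110,262), so clockwise is towards tool −y. I'll narrow the jaws and sweep clockwise.

Call:
move_arm(
  motion=[
    [0, 0, 0, 0, 0, 0, 0.22],
    [0, 0, 0, 0, 0, 0, 0.22],
    [0.001, -0.05, 0, 0, 0, 0.2, 0.22],
    [0.002, -0.105, 0, 0, 0, 0.42, 0.22],
    [0.002, -0.105, 0, 0, 0, 0.42, 0.22],
    [0.002, -0.105, 0, 0, 0, 0.42, 0.22],
    [0.002, -0.105, 0, 0, 0, 0.42, 0.22],
    [0.002, -0.105, 0, 0, 0, 0.42, 0.22],
  ],
)

```text
time_s: 4.95
eef_pos: [0.5691, -0.007, 0.0955]
eef_rot: [0.0, 0.042, 0.999, 0.0]
wrist_force: [0.9, 1.2, 0.4]
opening: 0.219
```

Call:
move_arm(
  motion=[
    [0.002, -0.105, 0, 0, 0, 0.42, 0.22],
    [0.002, -0.105, 0, 0, 0, 0.42, 0.22],
    [0.002, -0.105, 0, 0, 0, 0.42, 0.22],
    [0.002, -0.105, 0, 0, 0, 0.42, 0.22],
    [0.002, -0.105, 0, 0, 0, 0.42, 0.22],
    [0.002, -0.105, 0, 0, 0, 0.42, 0.22],
    [0.002, -0.105, 0, 0, 0, 0.42, 0.22],
    [0.002, -0.105, 0, 0, 0, 0.42, 0.22],
  ],
)

```text
time_s: 5.75
eef_pos: [0.5641, -0.0274, 0.0955]
eef_rot: [0.0, 0.216, 0.976, 0.0]
wrist_force: [1.4, 1.2, -0.8]
opening: 0.219
```

Call:
move_arm(
  motion=[
    [0.002, -0.105, 0, 0, 0, 0.42, 0.22],
    [0.002, -0.105, 0, 0, 0, 0.42, 0.22],
    [0.002, -0.105, 0, 0, 0, 0.42, 0.22],
    [0.002, -0.105, 0, 0, 0, 0.42, 0.22],
    [0.002, -0.105, 0, 0, 0, 0.42, 0.22],
    [0.002, -0.105, 0, 0, 0, 0.42, 0.22],
    [0, 0, 0, 0, 0, 0, 0.22],
  ],
)

```text
time_s: 6.45
eef_pos: [0.5557, -0.041, 0.0956]
eef_rot: [0.0, 0.342, 0.94, 0.0]
wrist_force: [1.0, 0.2, 0.1]
opening: 0.217
```

```bash
cat >> h.py <<'E'
AX=np.array([.5098,-.0025])
def stat():
    s=telemetry.get_obs();M=rot(s['eef_rot']);p=s['eef_pos'][:2]-AX
    print('t',round(float(s['time_s']),2),'pos',np.round(s['eef_pos'],4),'r',round(np.hypot(*p)*1000,2),'ang',round(np.arctan2(p[1],p[0]),4),'toolang',round(np.arctan2(M[1,1],M[0,1])-np.pi/2,4),'F tool',np.round(M.T@s['wrist_force'],2),'open',s['opening'].round(3))
E
python3 - <<'E'
from h import *
stat()
w=camera_info('wrist');im,d=camera('wrist');np.savez('w3.npz',im=im,d=d,**w)
save('w3.png',cv2.resize(im[130:350,150:370],None,fx=2.7,fy=2.7,interpolation=cv2.INTER_CUBIC))
for k in range(3):
    camera('wrist');stat()
E
```

```text
Traceback (most recent call last):
  File "h.py", line 28, in stat
    print('t',round(float(s['time_s']),2),'pos',np.round(s['eef_pos'],4),'r',round(np.hypot(*p)*1000,2),'ang',round(np.arctan2(p[1],p[0]),4),'toolang',round(np.arctan2(M[1,1],M[0,1])-np.pi/2,4),'F tool',np.round(M.T@s['wrist_force'],2),'open',s['opening'].round(3))
                                                                                                                                                                                                                                                   ^^^^^^^^^^^^^^^^^^
AttributeError: 'float' object has no attribute 'round'
```

```bash
sed -i "s/s\['opening'\].round(3)/round(float(s['opening']),3)/" h.py
python3 - <<'E'
from h import *
stat()
w=camera_info('wrist');im,d=camera('wrist');np.savez('w3.npz',im=im,d=d,**w)
save('w3.png',cv2.resize(im[130:350,150:370],None,fx=2.7,fy=2.7,interpolation=cv2.INTER_CUBIC))
for k in range(3):
    camera('wrist');stat()
E
```

```text
t 6.45 pos [ 0.5557 -0.041   0.0956] r 59.86 ang -0.6981 toolang -0.6979 F tool [-0.67  0.78 -0.14] open 0.217
t 6.55 pos [ 0.5555 -0.0408  0.0955] r 59.64 ang -0.6979 toolang -0.6959 F tool [-0.53  0.28  0.22] open 0.222
t 6.6 pos [ 0.5554 -0.0408  0.0954] r 59.55 ang -0.698 toolang -0.6959 F tool [-0.44  0.19  0.51] open 0.221
t 6.65 pos [ 0.5554 -0.0408  0.0954] r 59.5 ang -0.6983 toolang -0.6959 F tool [0.12 0.07 0.26] open 0.22
```

View pics/w3.png

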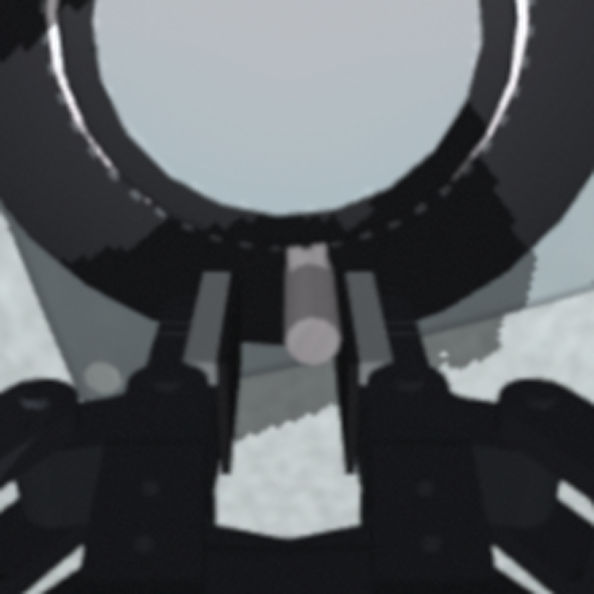

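The pin at (312,340) rests against the right pad, and the drag is light. Ring angle is about −0.18. I'll take one more clear step, then short ones while watching the force.

Call:
move_arm(
  motion=[
    [0.002, -0.105, 0, 0, 0, 0.42, 0.22],
    [0.002, -0.105, 0, 0, 0, 0.42, 0.22],
    [0.002, -0.105, 0, 0, 0, 0.42, 0.22],
    [0, 0, 0, 0, 0, 0, 0.22],
  ],
)

```text
time_s: 7.05
eef_pos: [0.5499, -0.0464, 0.0954]
eef_rot: [0.0, 0.403, 0.915, 0.0]
wrist_force: [-0.6, -0.4, 0.9]
opening: 0.226
```

Call:
move_arm(
  motion=[
    [0, -0.042, 0, 0, 0, 0.167, 0.22],
    [0, -0.042, 0, 0, 0, 0.167, 0.22],
    [0.001, -0.042, 0, 0, 0, 0.167, 0.22],
  ],
)

```text
time_s: 7.35
eef_pos: [0.5476, -0.0484, 0.0954]
eef_rot: [0.0, 0.427, 0.904, 0.0]
wrist_force: [0.4, 0.6, 0.5]
opening: 0.22
```

```bash
python3 -c "
from h import *
stat()"
```

```text
t 7.35 pos [ 0.5476 -0.0484  0.0954] r 59.53 ang -0.8817 toolang -0.8818 F tool [ 0.18  0.68 -0.52] open 0.22
```

Call:
move_arm(
  motion=[
    [0, -0.042, 0, 0, 0, 0.167, 0.22],
    [0, -0.042, 0, 0, 0, 0.167, 0.22],
    [0.001, -0.042, 0, 0, 0, 0.167, 0.22],
  ],
)

```text
time_s: 7.65
eef_pos: [0.5451, -0.0505, 0.0953]
eef_rot: [0.0, 0.451, 0.893, 0.0]
wrist_force: [0.4, 1.0, 0.8]
opening: 0.218
```

Call:
move_arm(
  motion=[
    [0, -0.042, 0, 0, 0, 0.167, 0.22],
    [0, -0.042, 0, 0, 0, 0.167, 0.22],
    [0.001, -0.042, 0, 0, 0, 0.167, 0.22],
  ],
)

```text
time_s: 7.95
eef_pos: [0.5425, -0.0523, 0.0953]
eef_rot: [0.0, 0.474, 0.881, 0.0]
wrist_force: [0.9, 2.3, 1.0]
opening: 0.221
```

Call:
move_arm(
  motion=[
    [0, -0.042, 0, 0, 0, 0.167, 0.22],
    [0, -0.042, 0, 0, 0, 0.167, 0.22],
    [0, 0, 0, 0, 0, 0, 0.22],
  ],
)

```text
time_s: 8.25
eef_pos: [0.5406, -0.0536, 0.0953]
eef_rot: [-0.0, 0.489, 0.872, -0.0]
wrist_force: [0.8, 0.9, 0.6]
opening: 0.22
```

Call:
move_arm(
  motion=[
    [0, -0.042, 0, 0, 0, 0.167, 0.22],
    [0, -0.042, 0, 0, 0, 0.167, 0.22],
    [0.001, -0.042, 0, 0, 0, 0.167, 0.22],
  ],
)

```text
time_s: 8.55
eef_pos: [0.538, -0.055, 0.0953]
eef_rot: [-0.0, 0.512, 0.859, 0.0]
wrist_force: [1.0, 0.6, 0.0]
opening: 0.222
```

Call:
move_arm(
  motion=[
    [0, -0.042, 0, 0, 0, 0.167, 0.22],
    [0, -0.042, 0, 0, 0, 0.167, 0.22],
    [0.001, -0.042, 0, 0, 0, 0.167, 0.22],
  ],
)

```text
time_s: 8.85
eef_pos: [0.5351, -0.0565, 0.0953]
eef_rot: [-0.0, 0.534, 0.845, -0.0]
wrist_force: [0.8, 1.8, 0.7]
opening: 0.216
```

Call:
move_arm(
  motion=[
    [0, -0.042, 0, 0, 0, 0.167, 0.22],
    [0, -0.042, 0, 0, 0, 0.167, 0.22],
    [0.001, -0.042, 0, 0, 0, 0.167, 0.22],
  ],
)

```text
time_s: 9.15
eef_pos: [0.5322, -0.0577, 0.0953]
eef_rot: [-0.0, 0.556, 0.831, -0.0]
wrist_force: [0.4, 1.9, 0.2]
opening: 0.222
```

Call:
move_arm(
  motion=[
    [0, -0.042, 0, 0, 0, 0.167, 0.22],
    [0, -0.042, 0, 0, 0, 0.167, 0.22],
    [0.001, -0.042, 0, 0, 0, 0.167, 0.22],
  ],
)

```text
time_s: 9.45
eef_pos: [0.5293, -0.0589, 0.0953]
eef_rot: [-0.0, 0.578, 0.816, 0.0]
wrist_force: [1.5, 1.7, 1.1]
opening: 0.219
```

Call:
move_arm(
  motion=[
    [0, -0.042, 0, 0, 0, 0.167, 0.22],
    [0, -0.042, 0, 0, 0, 0.167, 0.22],
    [0.001, -0.042, 0, 0, 0, 0.167, 0.22],
  ],
)

```text
time_s: 9.75
eef_pos: [0.5269, -0.0595, 0.0954]
eef_rot: [0.0, 0.599, 0.801, 0.001]
wrist_force: [3.8, 4.4, -2.4]
opening: 0.222
```

Run:
```python
from h import *
stat()
w=camera_info('wrist');im,d=camera('wrist');np.savez('w4.npz',im=im,d=d,**w)
stat()
save('w4.png',cv2.resize(im[130:350,150:370],None,fx=2.7,fy=2.7,interpolation=cv2.INTER_CUBIC))
```

```text
t 9.75 pos [ 0.5269 -0.0595  0.0954] r 59.54 ang -1.2788 toolang -1.2848 F tool [3.19 4.91 2.36] open 0.222
t 9.8 pos [ 0.5269 -0.0595  0.0954] r 59.54 ang -1.2792 toolang -1.2857 F tool [2.36 6.08 1.78] open 0.22
```

View pics/w4.png

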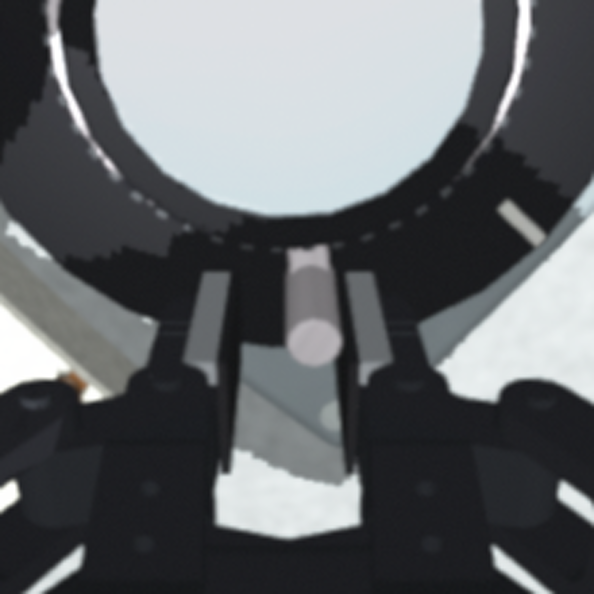

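The stop is reached: tangential force about 6 N with the pin on the right pad. Creeping in to 10 N.

Call:
move_arm(
  motion=[
    [0, -0.02, 0, 0, 0, 0, 0.22],
    [0, 0, 0, 0, 0, 0, 0.22],
  ],
)

```text
time_s: 10.0
eef_pos: [0.5267, -0.0596, 0.0954]
eef_rot: [0.001, 0.599, 0.801, 0.001]
wrist_force: [5.4, 3.9, -2.6]
opening: 0.217
```

```bash
python3 -c "
from h import *
stat()"
```

```text
t 10.0 pos [ 0.5267 -0.0596  0.0954] r 59.55 ang -1.2834 toolang -1.2841 F tool [2.23 6.33 2.64] open 0.217
```

Call:
move_arm(
  motion=[
    [0, -0.02, 0, 0, 0, 0, 0.22],
    [0, -0.02, 0, 0, 0, 0, 0.22],
    [0, 0, 0, 0, 0, 0, 0.22],
  ],
)

```text
time_s: 10.3
eef_pos: [0.5261, -0.0598, 0.0954]
eef_rot: [0.001, 0.599, 0.801, 0.001]
wrist_force: [6.7, 3.9, -3.9]
opening: 0.223
```

```bash
python3 -c "
from h import *
stat()"
```

```text
t 10.3 pos [ 0.5261 -0.0598  0.0954] r 59.62 ang -1.2933 toolang -1.2842 F tool [1.79 7.54 3.9 ] open 0.223
```

Call:
move_arm(
  motion=[
    [0, -0.02, 0, 0, 0, 0, 0.22],
    [0, -0.02, 0, 0, 0, 0, 0.22],
    [0, 0, 0, 0, 0, 0, 0.22],
  ],
)

```text
time_s: 10.6
eef_pos: [0.5255, -0.0601, 0.0954]
eef_rot: [0.001, 0.599, 0.801, 0.001]
wrist_force: [8.8, 5.4, -6.1]
opening: 0.221
```

```bash
python3 -c "
from h import *
stat();s=telemetry.get_obs();print(rot(s['eef_rot']).T@s['torque'])
camera('wrist');stat();camera('wrist');stat()"
```

```text
t 10.6 pos [ 0.5255 -0.0601  0.0954] r 59.7 ang -1.3041 toolang -1.2843 F tool [2.72 9.98 6.18] open 0.221
[-1.5213291   0.36514418 -0.00236525]
t 10.65 pos [ 0.5255 -0.0601  0.0954] r 59.68 ang -1.3042 toolang -1.2842 F tool [2.69 9.76 4.94] open 0.221
t 10.7 pos [ 0.5255 -0.0601  0.0954] r 59.7 ang -1.304 toolang -1.2842 F tool [2.94 9.59 5.41] open 0.218
```

About 9.8 N tangential. Holding for over a second.

Call:
move_arm(
  motion=[
    [0, 0, 0, 0, 0, 0, 0.22],
    [0, 0, 0, 0, 0, 0, 0.22],
    [0, 0, 0, 0, 0, 0, 0.22],
    [0, 0, 0, 0, 0, 0, 0.22],
    [0, 0, 0, 0, 0, 0, 0.22],
  ],
)

```text
time_s: 11.2
eef_pos: [0.5255, -0.0601, 0.0954]
eef_rot: [0.001, 0.599, 0.801, 0.001]
wrist_force: [8.0, 4.1, -4.4]
opening: 0.22
```

```bash
python3 -c "
from h import *
stat()"
```

```text
t 11.2 pos [ 0.5255 -0.0601  0.0954] r 59.73 ang -1.3041 toolang -1.2842 F tool [1.63 8.79 4.39] open 0.22
```

Call:
move_arm(
  motion=[
    [0, 0, 0, 0, 0, 0, 0.22],
    [0, 0, 0, 0, 0, 0, 0.22],
    [0, 0, 0, 0, 0, 0, 0.22],
    [0, 0, 0, 0, 0, 0, 0.22],
    [0, 0, 0, 0, 0, 0, 0.22],
    [0, 0, 0, 0, 0, 0, 0.22],
  ],
)

```text
time_s: 11.8
eef_pos: [0.5256, -0.0601, 0.0954]
eef_rot: [0.001, 0.599, 0.801, 0.001]
wrist_force: [9.0, 5.2, -4.9]
opening: 0.219
```

Run:
```python
from h import *
stat()
w=camera_info('wrist');im,d=camera('wrist');np.savez('w5.npz',im=im,d=d,**w)
stat()
save('w5.png',cv2.resize(im[130:350,150:370],None,fx=2.7,fy=2.7,interpolation=cv2.INTER_CUBIC))
```

```text
t 11.8 pos [ 0.5256 -0.0601  0.0954] r 59.72 ang -1.3038 toolang -1.2842 F tool [ 2.47 10.14  4.91] open 0.219
t 11.85 pos [ 0.5255 -0.0601  0.0954] r 59.72 ang -1.3043 toolang -1.2842 F tool [2.75 9.37 5.13] open 0.218
```

View pics/w5.png

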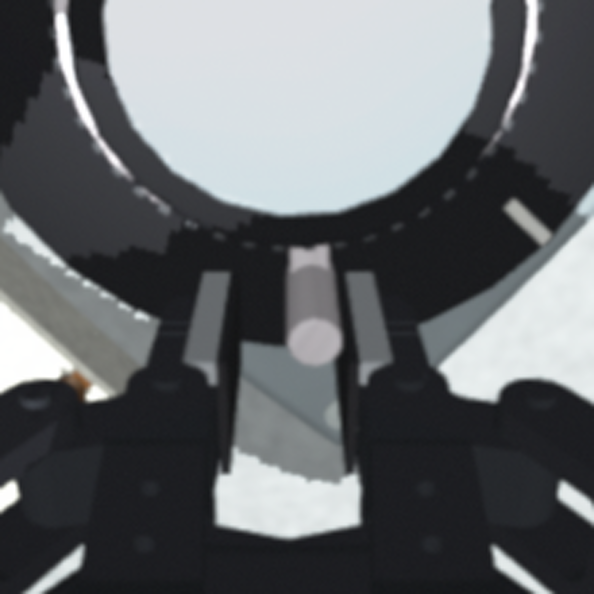

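Run:
```python
from h import *
def px(x,y): return (150+(x+.5)/2.7-.5,130+(y+.5)/2.7-.5)
def ang(P): p=P[:2]-AX; return round(np.arctan2(p[1],p[0]),4),round(np.hypot(*p)*1000,2)
for n,l,m in [('w2',(285,338),(110,263)),('w3',(312,340),None),('w4',(314,342),(521,222)),('w5',(315,342),(528,222))]:
    z=np.load(n+'.npz');w={k:z[k] for k in('K','origin','orientation')}
    Lp=onz(w,*px(*l),.092,True);print(n,'lug',ang(Lp))
    if m: Mp=onz(w,*px(*m),.06,True);print('  mark',ang(Mp))
    im=z['im']
    if n=='w5':
        save('w5z.png',cv2.resize(im[190:275,225:365],None,fx=5.5,fy=5.5,interpolation=cv2.INTER_CUBIC))
```

```text
w2 lug (np.float64(0.1671), np.float64(54.89))
  mark (np.float64(-0.4406), np.float64(66.66))
w3 lug (np.float64(-0.6166), np.float64(54.45))
w4 lug (np.float64(-1.2015), np.float64(54.55))
  mark (np.float64(-0.4403), np.float64(66.78))
w5 lug (np.float64(-1.2255), np.float64(54.67))
  mark (np.float64(-0.4408), np.float64(67.13))
```

View pics/w5z.png

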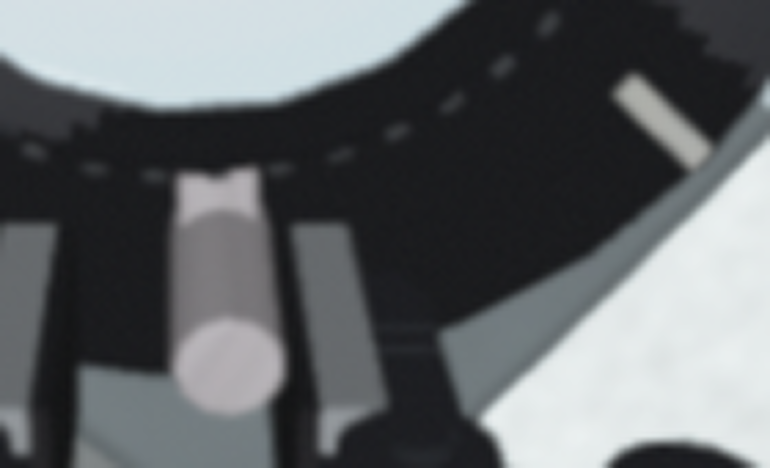

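Lug and mark angles agree across the views: mark −0.4406, lug at the loaded stop −1.2255. The contact offset is ±0.079 rad. Turning back now with the left pad, stopping about 2 mm short.

Call:
move_arm(
  motion=[
    [0, 0.048, 0, 0, 0, 0, 0.22],
    [0.002, 0.105, 0, 0, 0, -0.42, 0.22],
    [0.002, 0.105, 0, 0, 0, -0.42, 0.22],
    [0.002, 0.105, 0, 0, 0, -0.42, 0.22],
    [0.002, 0.105, 0, 0, 0, -0.42, 0.22],
    [0.002, 0.105, 0, 0, 0, -0.42, 0.22],
    [0.002, 0.105, 0, 0, 0, -0.42, 0.22],
    [0.002, 0.105, 0, 0, 0, -0.42, 0.22],
  ],
)

```text
time_s: 12.65
eef_pos: [0.5412, -0.053, 0.0951]
eef_rot: [-0.0, 0.468, 0.884, -0.001]
wrist_force: [-1.4, -1.4, 0.8]
opening: 0.221
```

```bash
python3 -c "
from h import *
stat()"
```

```text
t 12.65 pos [ 0.5412 -0.053   0.0951] r 59.46 ang -1.0154 toolang -0.9739 F tool [-0.35 -1.91 -0.8 ] open 0.221
```

Call:
move_arm(
  motion=[
    [0.002, 0.113, 0, 0, 0, -0.42, 0.22],
    [0.002, 0.113, 0, 0, 0, -0.42, 0.22],
    [0.002, 0.113, 0, 0, 0, -0.42, 0.22],
    [0.002, 0.113, 0, 0, 0, -0.42, 0.22],
    [0.002, 0.113, 0, 0, 0, -0.42, 0.22],
    [0.002, 0.113, 0, 0, 0, -0.42, 0.22],
    [0.002, 0.113, 0, 0, 0, -0.42, 0.22],
  ],
)

```text
time_s: 13.35
eef_pos: [0.556, -0.0401, 0.0952]
eef_rot: [-0.0, 0.327, 0.945, -0.001]
wrist_force: [-0.4, -2.1, -0.0]
opening: 0.216
```

Call:
move_arm(
  motion=[
    [0.002, 0.113, 0, 0, 0, -0.42, 0.22],
    [0.002, 0.113, 0, 0, 0, -0.42, 0.22],
    [0.002, 0.113, 0, 0, 0, -0.42, 0.22],
    [0.002, 0.113, 0, 0, 0, -0.42, 0.22],
    [0.001, 0.05, 0, 0, 0, -0.2, 0.22],
    [0, 0, 0, 0, 0, 0, 0.22],
  ],
)

```text
time_s: 13.95
eef_pos: [0.563, -0.029, 0.0953]
eef_rot: [0.0, 0.233, 0.972, -0.0]
wrist_force: [0.6, -2.6, 0.9]
opening: 0.223
```

Run:
```python
from h import *
stat()
w=camera_info('wrist');im,d=camera('wrist');np.savez('w6.npz',im=im,d=d,**w)
stat()
save('w6.png',cv2.resize(im[190:280,190:330],None,fx=5.5,fy=5.5,interpolation=cv2.INTER_CUBIC))
```

```text
t 13.95 pos [ 0.563  -0.029   0.0953] r 59.41 ang -0.4621 toolang -0.4709 F tool [-1.69 -2.07 -0.88] open 0.223
t 14.0 pos [ 0.563  -0.0289  0.0953] r 59.38 ang -0.4614 toolang -0.4714 F tool [-1.97 -1.71  0.17] open 0.216
```

View pics/w6.png

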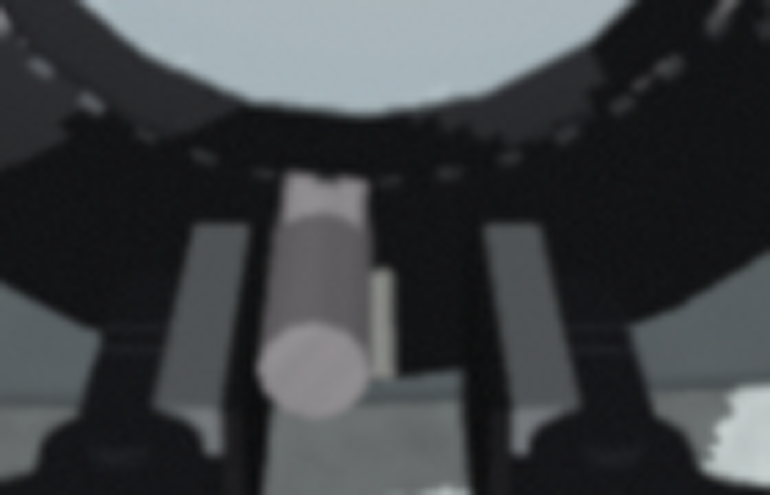

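Run:
```python
from h import *
def ang(P): p=P[:2]-AX; return round(np.arctan2(p[1],p[0]),4),round(np.hypot(*p)*1000,2)
z=np.load('w6.npz');w={k:z[k] for k in('K','origin','orientation')}
f=lambda x,y:(190+(x+.5)/5.5-.5,190+(y+.5)/5.5-.5)
print(ang(onz(w,*f(313,370),.092,True)))
print(ang(onz(w,*f(385,322),.06,True)))
```

```text
(np.float64(-0.5387), np.float64(54.57))
(np.float64(-0.4276), np.float64(66.84))
```

Call:
move_arm(
  motion=[
    [0.001, 0.07, 0, 0, 0, -0.28, 0.22],
    [0.001, 0.07, 0, 0, 0, -0.28, 0.22],
    [0.001, 0.07, 0, 0, 0, -0.28, 0.22],
    [0, 0, 0, 0, 0, 0, 0.22],
    [0, 0, 0, 0, 0, 0, 0.22],
  ],
)

```text
time_s: 14.5
eef_pos: [0.5651, -0.0234, 0.0952]
eef_rot: [-0.0, 0.19, 0.982, 0.0]
wrist_force: [0.7, -0.2, -1.3]
opening: 0.216
```

Run:
```python
from h import *
stat()
w=camera_info('wrist');im,d=camera('wrist');np.savez('w7.npz',im=im,d=d,**w)
stat()
save('w7.png',cv2.resize(im[190:280,190:330],None,fx=5.5,fy=5.5,interpolation=cv2.INTER_CUBIC))
```

```text
t 14.5 pos [ 0.5651 -0.0234  0.0952] r 59.13 ang -0.3616 toolang -0.3825 F tool [-0.72  0.06  1.25] open 0.216
t 14.55 pos [ 0.565  -0.0234  0.0952] r 59.03 ang -0.3618 toolang -0.3827 F tool [-0.3  -0.82 -0.76] open 0.22
```

View pics/w7.png

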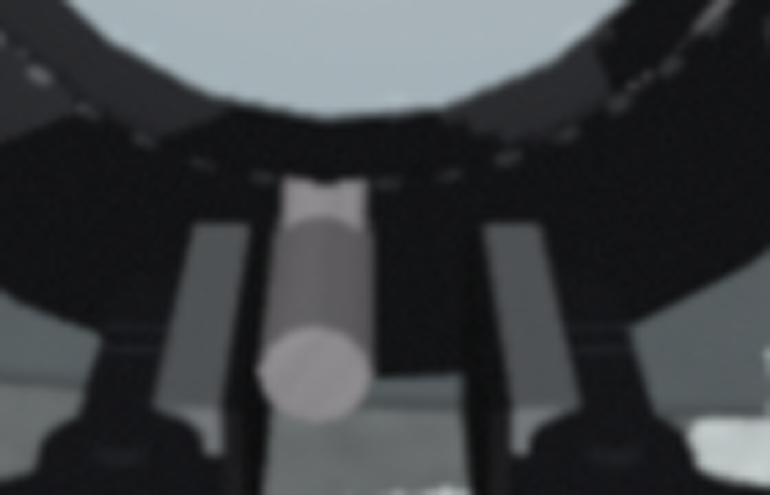

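Kinematically on target, with the pin predicted at −0.4407. I'll back the pad off, lift, and move outward so the wrist camera looks from straight above.

Call:
move_arm(
  motion=[
    [0, -0.08, 0, 0, 0, 0, 0.22],
    [0, -0.08, 0, 0, 0, 0, 0.22],
    [0, 0, -0.6, 0, 0, 0, 0.22],
    [0, 0, -0.9, 0, 0, 0, 0.22],
    [-0.8, 0, -0.8, 0, 0, 0, 0.22],
    [-0.9, 0, 0, 0, 0, 0, 0.22],
    [-0.9, 0, 0, 0, 0, 0, 0.22],
    [-0.7, 0, 0, 0, 0, 0, 0.22],
  ],
)

```text
time_s: 15.35
eef_pos: [0.6417, -0.0589, 0.1546]
eef_rot: [0.001, 0.19, 0.982, -0.0]
wrist_force: [0.0, -0.0, 0.6]
opening: 0.22
```

Call:
move_arm(
  motion=[
    [0, 0, 0, 0, 0, 0, 0.22],
    [0, 0, 0, 0, 0, 0, 0.22],
  ],
)

```text
time_s: 15.55
eef_pos: [0.6399, -0.0581, 0.1532]
eef_rot: [-0.0, 0.19, 0.982, 0.0]
wrist_force: [-0.5, -0.1, 0.1]
opening: 0.218
```

Run:
```python
from h import *
stat()
w=camera_info('wrist');im,d=camera('wrist');np.savez('w8.npz',im=im,d=d,**w);print(w['origin'])
save('w8.png',cv2.resize(im[60:260,150:390],None,fx=3.2,fy=2.9 if 0 else 3,interpolation=cv2.INTER_CUBIC))
im,d=camera('top');np.savez('t8.npz',im=im,d=d);save('t8.png',cv2.resize(im[110:270,180:390],None,fx=3.6,fy=3.6,interpolation=cv2.INTER_CUBIC))
```

```text
t 15.55 pos [ 0.6399 -0.0581  0.1532] r 141.51 ang -0.4041 toolang -0.3827 F tool [ 0.43 -0.29 -0.07] open 0.218
[ 0.56994841 -0.02949361  0.27361916]
```

View pics/w8.png

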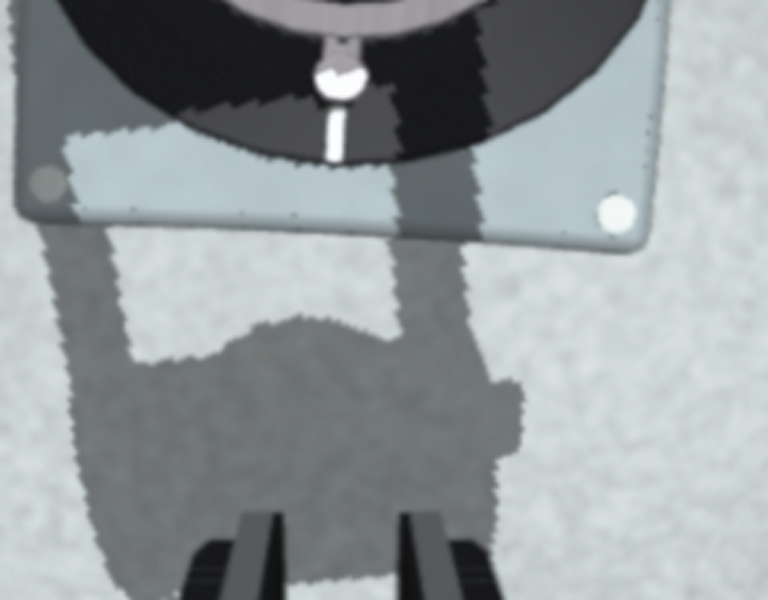

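View pics/t8.png

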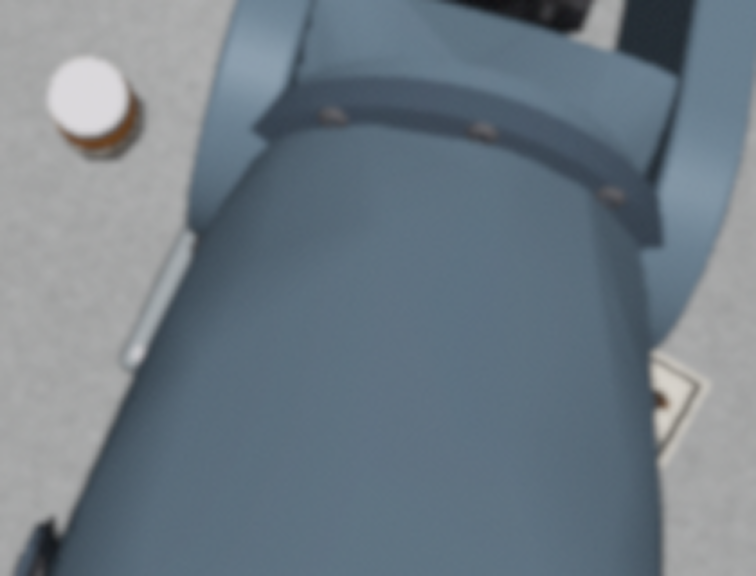

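Wrist view from above: lug top at (341,78), mark from (337,110) to (335,162), nearly in line. Measuring the residual.

Run:
```python
from h import *
def ang(P): p=P[:2]-AX; return round(np.arctan2(p[1],p[0]),4),round(np.hypot(*p)*1000,2)
z=np.load('w8.npz');w={k:z[k] for k in('K','origin','orientation')};im=z['im'];g=cv2.cvtColor(im,cv2.COLOR_RGB2GRAY)
save('w8z.png',cv2.resize(im[60:125,225:295],None,fx=9,fy=9,interpolation=cv2.INTER_CUBIC))
b=(g>175).astype(np.uint8);n,l,st,ce=cv2.connectedComponentsWithStats(b)
for k in range(1,n):
    if 230<ce[k][0]<280 and 70<ce[k][1]<120 and st[k][4]>5:
        ys,xs=np.where(l==k);print(st[k],ce[k],'60:',ang(onz(w,*ce[k],.06,True)),'92:',ang(onz(w,*ce[k],.092,True)))
# axis re-fit: knurled ring not whole; print ring-edge columns of mark per row
for v in range(96,115): 
    r=g[v,240:270].astype(float)-60; r[r<40]=0
    print(v,round((r*np.arange(240,270)).sum()/max(r.sum(),1),2),r.max())
```

```text
[249  82  16  11 131] [256.16030534  87.16030534] 60: (np.float64(-0.4296), np.float64(54.89)) 92: (np.float64(-0.4282), np.float64(56.55))
[252  97   6  17  82] [254.25609756 104.90243902] 60: (np.float64(-0.4406), np.float64(67.7)) 92: (np.float64(-0.4379), np.float64(67.44))
96 255.1 106.0
97 255.05 169.0
98 254.9 190.0
99 254.77 192.0
100 254.67 192.0
101 254.46 192.0
102 254.29 193.0
103 254.25 193.0
104 254.22 193.0
105 254.19 193.0
106 254.17 193.0
107 254.17 193.0
108 254.18 193.0
109 254.15 193.0
110 254.07 193.0
111 253.99 192.0
112 253.95 189.0
113 252.23 152.0
114 246.24 108.0
```

View pics/w8z.png

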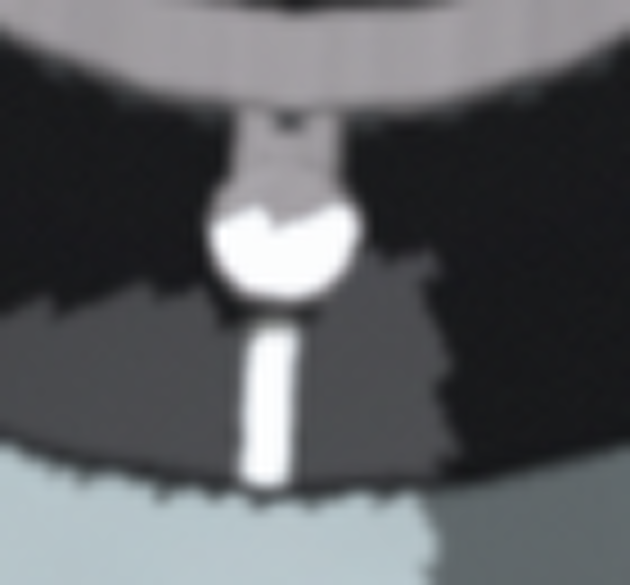

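Run:
```python
from h import *
def ang(P): p=P[:2]-AX; return round(np.arctan2(p[1],p[0]),4),round(np.hypot(*p)*1000,2)
z=np.load('w8.npz');w={k:z[k] for k in('K','origin','orientation')};im=z['im'];g=cv2.cvtColor(im,cv2.COLOR_RGB2GRAY).astype(float)
print('pin',ang(onz(w,256.2,84.7,.092,True)))
def mid(v,thr,zz,a=235,b=280):
    r=g[v,a:b]; c=256-a; i=c
    while r[i]>thr:i-=1
    L=i+(thr-r[i])/(r[i+1]-r[i]); i=c
    while r[i]>thr:i+=1
    Rr=i-1+(r[i-1]-thr)/(r[i-1]-r[i]); u=a+(L+Rr)/2
    print(v,'w px',round(Rr-L,2),'u',round(u,2),ang(onz(w,u,v,zz,True)))
print('bar');[mid(v,90,.068) for v in (74,75,76,77)]
print('pin');[mid(v,110,.092) for v in (82,83,84,85,86,87)]
def midm(v,thr=130,a=245,b=262):
    r=g[v,a:b];i=9
    while r[i]>thr:i-=1
    L=i+(thr-r[i])/(r[i+1]-r[i]);i=9
    while r[i]>thr:i+=1
    Rr=i-1+(r[i-1]-thr)/(r[i-1]-r[i]);u=a+(L+Rr)/2
    print(v,'w',round(Rr-L,2),'u',round(u,2),ang(onz(w,u,v,.06,True)))
print('mark');[midm(v) for v in range(98,112,2)]
z=np.load('w7.npz');w={k:z[k] for k in('K','origin','orientation')}
f=lambda x,y:(190+(x+.5)/5.5-.5,190+(y+.5)/5.5-.5)
print('w7 pin',ang(onz(w,*f(315,374),.092,True)),'bar',ang(onz(w,*f(324,203),.068,True)))
```

```text
pin (np.float64(-0.4291), np.float64(55.04))
bar
74 w px 11.85 u 256.59 (np.float64(-0.4323), np.float64(46.15))
75 w px 11.78 u 256.5 (np.float64(-0.4327), np.float64(46.85))
76 w px 11.85 u 256.4 (np.float64(-0.4335), np.float64(47.55))
77 w px 11.91 u 256.32 (np.float64(-0.4339), np.float64(48.25))
pin
82 w px 15.01 u 256.06 (np.float64(-0.4321), np.float64(53.39))
83 w px 16.1 u 256.3 (np.float64(-0.4288), np.float64(54.0))
84 w px 16.9 u 256.24 (np.float64(-0.429), np.float64(54.61))
85 w px 17.27 u 256.16 (np.float64(-0.4293), np.float64(55.22))
86 w px 17.14 u 256.12 (np.float64(-0.4292), np.float64(55.84))
87 w px 16.67 u 256.06 (np.float64(-0.4294), np.float64(56.45))
mark
98 w 6.13 u 254.83 (np.float64(-0.4388), np.float64(62.73))
100 w 6.21 u 254.54 (np.float64(-0.4407), np.float64(64.18))
102 w 6.25 u 254.43 (np.float64(-0.4406), np.float64(65.61))
104 w 6.24 u 254.33 (np.float64(-0.4404), np.float64(67.05))
106 w 6.32 u 254.27 (np.float64(-0.4398), np.float64(68.49))
108 w 6.03 u 254.24 (np.float64(-0.439), np.float64(69.93))
110 w 6.24 u 254.1 (np.float64(-0.4393), np.float64(71.37))
w7 pin (np.float64(-0.4323), np.float64(54.6)) bar (np.float64(-0.4324), np.float64(48.94))
```

The lug sits about 0.009 rad (0.5 mm) past the mark's centre line by this view, well within the mark's width. I'll retreat clear and cross-check with the top and scene cameras.

Call:
move_arm(
  motion=[
    [0, 0, -0.9, 0, 0, 0, 0.22],
    [0, 0, -0.9, 0, 0, 0, 0.22],
    [0.6, 0.6, -0.4, 0, 0, 0, 0.22],
    [0.95, 1, 0, 0, 0, 0, 0.22],
    [0.95, 1, 0, 0, 0, 0, 0.22],
    [0.95, 1, 0, 0, 0, 0, 0.22],
    [0.95, 1, 0, 0, 0, 0, 0.22],
    [0.95, 1, 0, 0, 0, 0, 0.22],
  ],
)

```text
time_s: 16.45
eef_pos: [0.5668, 0.123, 0.208]
eef_rot: [-0.0, 0.19, 0.982, 0.0]
wrist_force: [-0.5, -0.5, 0.5]
opening: 0.218
```

Call:
move_arm(
  motion=[
    [0.95, 1, 0, 0, 0, 0, 0.22],
    [0.95, 1, 0, 0, 0, 0, 0.22],
    [0.95, 1, 0, 0, 0, 0, 0.22],
    [0.95, 1, 0, 0, 0, 0, 0.22],
    [0.95, 1, 0, 0, 0, 0, 0.22],
    [0.95, 1, 0, 0, 0, 0, 0.22],
    [0.95, 1, 0, 0, 0, 0, 0.22],
    [0.5, 0.5, 0, 0, 0, 0, 0.22],
  ],
)

```text
time_s: 17.25
eef_pos: [0.4703, 0.3644, 0.208]
eef_rot: [-0.0, 0.189, 0.982, 0.0]
wrist_force: [-0.9, -0.7, -0.7]
opening: 0.22
```

Run:
```python
from h import *
stat()
im,d=camera('top');np.savez('t9.npz',im=im,d=d);save('t9.png',cv2.resize(im[130:250,190:390],None,fx=4,fy=4,interpolation=cv2.INTER_CUBIC))
save('t9z.png',cv2.resize(im[145:205,240:300],None,fx=10,fy=10,interpolation=cv2.INTER_CUBIC))
im,d=camera('scene');np.savez('s9.npz',im=im,d=d);save('s9.png',cv2.resize(im[150:250,110:330],None,fx=3.6,fy=3.6,interpolation=cv2.INTER_CUBIC))
```

```text
t 17.25 pos [0.4703 0.3644 0.208 ] r 369.01 ang 1.6781 toolang -0.3802 F tool [ 0.59 -0.95  0.73] open 0.22
```

View pics/t9.png

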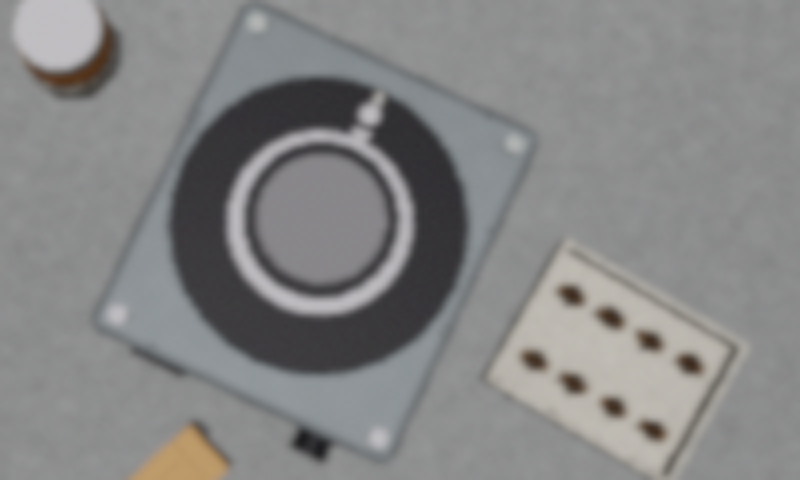

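View pics/t9z.png

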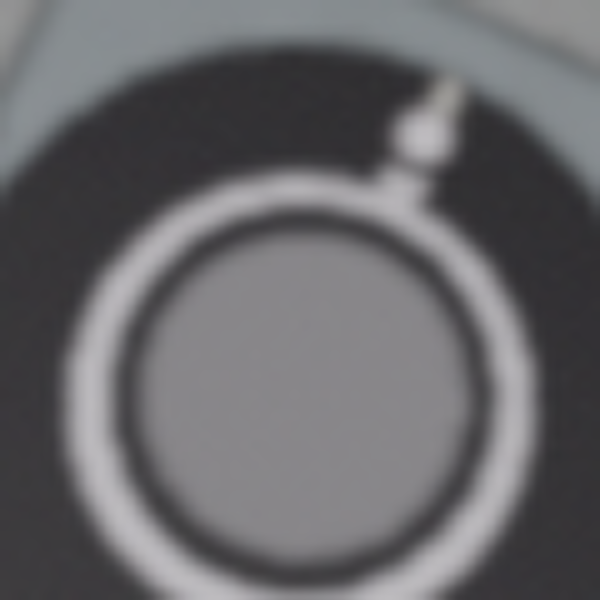

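View pics/s9.png

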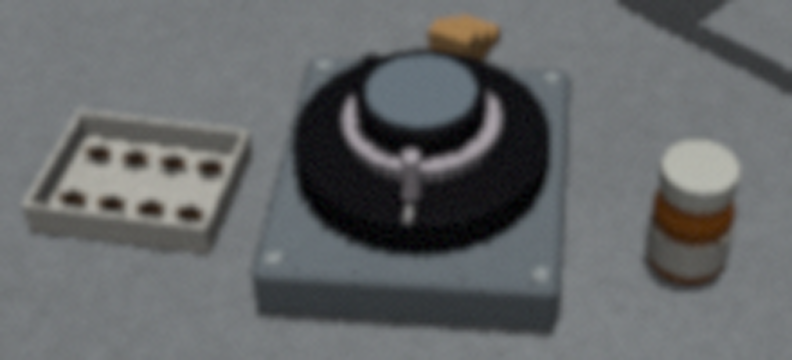

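Run:
```python
from h import *
i=camera_info('top')
def wc(n,u0,u1,v0,v1,thr):
    g=cv2.cvtColor(np.load(n)['im'],cv2.COLOR_RGB2GRAY).astype(float)[v0:v1,u0:u1]-thr;g[g<0]=0
    V,U=np.mgrid[v0:v1,u0:u1];return (g*U).sum()/g.sum(),(g*V).sum()/g.sum()
m=wc('top0.npz',281,288,152,160,75);l0=wc('top0.npz',261,270,152,160,75)
g=cv2.cvtColor(np.load('t9.npz')['im'],cv2.COLOR_RGB2GRAY);print(g[150:166,276:290])
l=wc('t9.npz',278,286,156,161,100)
a=onz(i,269.75,184.6,.091)
for A in (onz(i,269.2,185.6,.06),onz(i,190+(321.5)/4-.4,130+217.5/4-.4,.091)):
  f=lambda p,z:(lambda q:(round(np.arctan2(q[1],q[0]),4),round(1e3*np.hypot(*q[:2]),1)))(onz(i,*p,z)-A)
  print(A[:2],'mark',m,f(m,.06),'lug0',f(l0,.092),'lug',l,f(l,.092))
# bystanders: difference before/after
d=cv2.absdiff(np.load('top0.npz')['im'],np.load('t9.npz')['im']).max(2)
for n,(u0,u1,v0,v1) in dict(jar=(185,225,118,162),block=(215,250,230,268),tray=(308,382,186,254)).items(): print(n,d[v0:v1,u0:u1].max())
```

```text
[[ 75  81  88 101 113 122 127 133 137 139 140 140 140 139]
 [ 53  54  60  69  79  89 101 116 128 133 136 138 140 140]
 [ 47  49  48  51  55  59  75  98 121 129 128 131 137 139]
 [ 48  50  48  49  49  53  72 107 136 137 119 114 125 133]
 [ 48  49  48  48  53  63  91 129 150 140 106  88  99 115]
 [ 48  48  49  58  74  95 121 145 152 131  90  64  69  83]
 [ 48  50  55  78 112 139 156 162 148 114  72  53  51  58]
 [ 49  50  64 102 145 170 179 176 152 107  64  52  49  49]
 [ 49  53  70 115 157 181 187 181 156 109  65  50  48  49]
 [ 49  52  70 111 153 177 184 176 149 103  62  50  48  49]
 [ 51  56  70 100 134 157 165 154 125  84  54  49  50  48]
 [ 56  72  97 114 120 125 124 109  85  62  51  49  48  48]
 [ 81 101 134 150 146 132 111  82  58  49  48  48  48  48]
 [130 137 157 171 170 157 128  85  56  50  50  49  48  49]
 [166 168 172 177 174 156 120  77  54  49  50  50  49  50]
 [166 171 177 179 174 152 113  76  57  52  50  50  49  49]]
[ 0.50962899 -0.00305751] mark (np.float64(283.98816155988857), np.float64(154.8816155988858)) (np.float64(-0.4465), np.float64(68.4)) lug0 (np.float64(0.1665), np.float64(54.6)) lug (np.float64(282.0638020833333), np.float64(158.01953125)) (np.float64(-0.4358), np.float64(55.4))
[ 0.50992832 -0.00331966] mark (np.float64(283.98816155988857), np.float64(154.8816155988858)) (np.float64(-0.4449), np.float64(68.0)) lug0 (np.float64(0.1722), np.float64(54.4)) lug (np.float64(282.0638020833333), np.float64(158.01953125)) (np.float64(-0.4338), np.float64(55.1))
jar 8
block 8
tray 9
```

```bash
python3 -c "
from h import *
stat();print(job.hand_in())"
```

```text
t 17.35 pos [0.4704 0.3642 0.2079] r 368.78 ang 1.6777 toolang -0.3789 F tool [ 0.03 -1.1  -0.07] open 0.219
the job is handed in; nothing more can be done
None
```

The iris is re-zeroed and the job is handed in at 17.4 s. With one pad against the lug I turned the ring clockwise to the stop, turned it back to the white mark with the other pad, and retreated clear.

- **Stop and hold:** The stop came at about −0.77 rad. I held there for just over a second. Tangential force read 8.8–10.1 N, averaging about 9.6 N. The highest force reading, counting the sideways and vertical friction on the pad, was about 12 N. That is well under 18 N.
- **Line-up:** The top and wrist cameras agree that the lug sits about 0.01 rad (0.5 mm) anticlockwise of the mark's centre line. The scene camera also shows it in line. My estimate from the arm's own position had put it exactly on the mark, so the two disagree by that 0.5 mm. I left it, because it is well within the mark's width.
- **Surroundings:** Comparing top pictures before and after shows no change at the jar, block or tray. I saw no sign of contact with the fixed rings in the wrist images or the force readings. At hand-in the robot was clear of everything.

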